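# Offer up the carburettor to its manifold studs with the throttle at idle

### The arm

A 6-joint arm with a two-finger parallel gripper is mounted at the origin on the work surface. World frame = base frame: x ahead of the robot, y to its left, z up, the work surface at z = 0. Lengths are in mm, angles in degrees, forces in N, time in s.
With the tool pointing down it reaches from about 350 to 850 mm from the base axis. Payload 8.1 kg.
Tool frame: the origin (TCP) lies on the centre line of the jaws, within the pads' length; the fingertips stand 14 mm ahead of it and the grasp point (between the pads) lies 5 mm behind it; z points along the fingers, y is the line along which they close (so a half turn about z gives the same grasp; the last joint's range is limited). The gripper opens to 85 mm and grips with 20 to 120 N. Pads are 22 mm wide; open, the fingers measure 114 mm over their backs; the gripper's body (76 mm by 85 mm) begins 54 mm behind the grasp point. The pads swing forward as they close: fully open they stand 13 mm farther back than shut.
Start: joints at [-73.132, 7.471, 85.268, -0, 87.261, -4.893], TCP at [222.461, -557.24, 245.292] pointing down, gripper open.
Joint ranges: [-169.43, 169.43], [-51.17, 129.36], [1.28, 143.12], [-76.62, 256.62], [0, 156.53], [-152.29, 152.29]. Speed limits (degrees/s): [136.94, 136.94, 159.86, 180, 180, 180].

### API

Orientations are given as [roll, pitch, yaw] about the fixed x, y, z axes, in that order (R = Rz(yaw) Ry(pitch) Rx(roll)).
In Python, from bench import sense, snapshot, camera_info, hand_in gives the robot as it stands. The module is installed in compiled form; this text tells all that it offers.
- The arm moves only by the tool apply_moves, never from a script. Its argument "deltas" is a list of rows, each a list of 7 numbers: the shift along the tool's x, y, z scaled (see below), then the turn, a rotation vector about the tool's x, y, z scaled (see below), then the opening, from 0 (shut) to 1 (fully open). In form: [[dx, dy, dz, ax, ay, az, claw], ...]. A call has 1 to 8 rows; each row shifts and turns the commanded pose from where the row before left it, along the tool's axes as they then stand; what a row does not reach is not made up. The controller multiplies each number of a shift by 0.03 m and each number of a turn by 0.08 rad. A row lasts 1/8 s, in which the tool goes at most 62.5 mm and 10.7 degrees, less where a joint would pass 70% of its speed; a pose out of reach is approached as far as the arm can. A call with a number of a shift or a turn outside -1 to 1 is refused whole. A call with a gripper value outside its range is refused whole. The fingers move at their own pace and stop on an object; "grip_force" is the grip in N (left out, the last holds). Time passes only in rows, so rows that do not move let the fingers close. It gives the time, the measured TCP pose, the force, the opening and the grip force at its end, in the units of the state.
- sense(): the state, without advancing time (a new reading comes with each control period).
- snapshot(name): name is "side" or "top" or "wrist"; returns the picture (400x640x3 uint8, red, green, blue); there is no depth.
- camera_info(name): a dict with "vertical_fov" (degrees; the focal length in pixels is half the picture's height over the tangent of half this angle, whatever the lens; pixels are square), "cx", "cy" (the principal point, pixels), "origin" and "rotation" of the camera in the world; the wrist camera has in their place "tool_from_camera" (4x4, takes a point from camera to tool coordinates, whose origin is the TCP and whose axes are the flange's). Camera axes: x right, y up, looking along -z (the intrinsics and any distortion apply to the point x, -y, -z); pixel columns grow to the right and rows downward; lengths in mm; the calibration is good to about 2 mm. The wrist camera is an equidistant fisheye: a pixel r from the principal point sees the ray r / f radians off the axis. A picture is of the moment at which its call begins: read the wrist's pose just before it. camera_info takes no time and is no camera call.
- hand_in(): hands the job in; it is judged then, once.
The state is a dict: "time": time; "joint_pos": joint angles; "qd": joint speeds; "joint_efforts": joint torques, N m; "tool_pos": TCP position; "tcp_rot": TCP orientation; "ft_force": force on the tool from outside, world axes, zero at the start; "wrist_torque": the same for the moment, N m; "finger_gap": finger opening in mm; "grip_force": force on a finger pad.
Only numpy, scipy, OpenCV 4.12 (cv2) and the standard library are available. Lean on these libraries where they do the work, as an engineer would, in place of code of your own. Each camera call takes 0.05 s, during which the arm holds its last target. There are 200 camera calls.

### The job

Set the throttle control lever on the intake manifold to its idle mark (the white line) and leave it there; then take the twin-barrel carburettor out of the parts tray, carry it clear over the punch rack, without knocking it, and hold it above the manifold, level, with its four flange holes lined up over the four studs, its yellow throttle arm on the lever's side, and the flange about 15 mm above the stud tips. It must never touch the manifold or its studs, and the program finishes while still holding it there, so that a mate can hook on the governor link before it goes down. Leave the other things on the bench where they are.

Things in the scene. Friction and masses are not known exactly. Their poses are not given: they have to be found in the camera images.
- manifold: Aluminium intake manifold on a blue bench stand (180 x 250 mm), fixed. Origin: centre of the stand's underside, on the bench; z up. Carburettor pad 90 x 90 mm with blue-grey gasket, centred on z, top 100 mm above the bench. Four brass-coloured studs, 8 mm thick, stand 30 mm out of it at x = +-30, y = +-35 mm. Only the lever knob is higher. The throttle control bracket is on the +y side.
- stud_a (a point): Centre of the tip of the stud at manifold x = +30, y = +35 mm (lever's side), 130 mm above the bench. Axes as the manifold's.
- stud_b (a point): Centre of the tip of the stud diagonally across from stud_a, at manifold x = -30, y = -35 mm, 130 mm above the bench. Axes as the manifold's.
- throttle_lever (a joint): Throttle lever angle, rad, growing counter-clockwise seen from above: 0 = stop end (red mark on the black quadrant rim), 0.30 = idle (white mark), 1.35 = full (green mark). At q the lever points from its pivot at 1.745 + q rad, counter-clockwise from the manifold's +x. Starts between half and full; dry friction 0.15 N m (about 2 N at the knob); stays where it is left.
- lever_knob (a point): On the axis of the lever's upright red knob (19 mm diameter, from 108 to 146 mm above the bench), 136 mm above the bench, 82 mm from the pivot axis. The quadrant rim beyond it, 94 to 120 mm from the pivot, is 102 mm above the bench.
- lever_pivot (a point): Point on the lever's pivot axis, 104 mm above the bench, at manifold x = 0, y = +100 mm.
- tray: Open sheet-steel parts tray, 260 x 220 mm (x by y), 30 mm high, 3 mm walls and floor, fixed to the bench. Origin: centre of its underside.
- carburettor: Grey twin-barrel carburettor upright in the tray, 105 mm high, 0.4 to 0.7 kg. Origin: centre of flange underside; z up. Flange 90 x 90 x 8, four 9.5 mm holes at x = +-30, y = +-35 mm. Above 62 mm is the round-ended air horn, 93 mm (x) by 52 mm (y). Float bowl on the -x side, to x = -81 mm; pump on +x, to x = 53; yellow throttle arm on +y, to y = 51, z = 56 mm; solenoid on -y, to y = -47 mm.
- air_horn (a point): Grip point: middle of the air horn, on the carburettor's z axis, 88 mm above the flange's underside; axes as the carburettor's. The horn's flat sides (41 mm long) are 52 mm apart, at y = +-26 mm, and free from 65 to 105 mm above the underside, bores open at the top: grip across them, along y.
- hole_a (a point): Centre of the flange hole at carburettor x = +30, y = +35 mm (throttle arm's side), on the flange's underside; it belongs over stud_a.
- hole_b (a point): Centre of the flange hole diagonally across from hole_a, at carburettor x = -30, y = -35 mm, on the flange's underside; it belongs over stud_b.
- punch_rack: Wooden block 130 x 50 x 30 mm with five upright punches, 125 mm high at most, standing loose between tray and manifold. Bystander. Origin: centre of its underside.
- spray_can: Aerosol can, 65 mm diameter, 190 mm high, blue band. Bystander. Origin: centre of its underside.
- nut_jar: Jar, 70 mm diameter, 90 mm high, black cap. Bystander. Origin: centre of its underside.
- spanner: Steel spanner, 150 mm long, lying on the far side of the bench. Bystander.
- screwdriver: Screwdriver, 200 mm long, red handle, lying on the robot's left. Bystander.
- spare_bowl: Small dark cup, 36 mm diameter, 26 mm high, in the tray. Bystander. Origin: centre of its underside.
- jet_holder: Small brass turned part, 18 mm diameter, 28 mm high, standing in the tray. Bystander. Origin: centre of its underside.
There are look-alikes about, which are no part of the job. Several things look just like the carburettor: the one meant starts farthest from the robot's base.

How it is judged:
By the outcome, as a careful person would: the job done as asked, in the order asked, and still so for the second after the job is handed in, while the arm keeps its last pose, push and grip.
It also fails if it takes over 61 s, if anything falls off the work surface, if the arm or the gripper's body presses on something with over 40 N, if the wrist force passes 120 N, or if a joint passes its speed limit or range.

## Working session

There is one attempt and no reset: what is moved stays moved. The work goes in short steps, Python scripts to look and compute and a tool call to move; the robot and the scene stay as the last step left them, time stands still between calls to the robot, and variables do not carry over. Pictures are saved under pics/ and viewed, at most 10 in all, crops included, and the job is handed in when it is done.

Besides the shell and the picture viewer there is one more tool, called after "Request:" in YAML: its name, and indented under it one key for each argument. apply_moves: Moves the arm, as the interface text tells. Its arguments: {"type":"object","properties":{"deltas":{"type":"array"},"grip_force":{"type":"number"}},"required":["deltas"]}

```bash
mkdir -p pics; python3 - <<'E'
from bench import *
import cv2,json
for n in("top","side","wrist"):
    cv2.imwrite(f"pics/{n}0.png",snapshot(n)[:,:,::-1]); print(n,camera_info(n))
print(sense())
E
```

```text
top {'vertical_fov': 47.08094678093604, 'cx': 318.2290287885125, 'cy': 210.8989021852922, 'origin': array([ 334.3024128 ,   16.93383351, 1252.95437991]), 'rotation': array([ 10.86106183,  -1.21231253, -90.66054453])}
side {'vertical_fov': 44.25804647406532, 'cx': 324.1533494433381, 'cy': 200.64971239043646, 'origin': array([-138.90733085,  912.02958721, 1205.30960752]), 'rotation': array([  45.55537734,    0.15001332, -142.78897523])}
wrist {'vertical_fov': 65.70646984690485, 'cx': 314.93665417104233, 'cy': 195.62905133390953, 'tool_from_camera': array([[ 5.27643258e-04,  9.46793125e-01,  3.21842352e-01,
         8.40212270e+01],
       [ 9.99999850e-01, -5.45892475e-04, -3.35441766e-05,
        -2.32888056e-01],
       [ 1.43931922e-04,  3.21842321e-01, -9.46793272e-01,
        -1.27750992e+02],
       [ 0.00000000e+00,  0.00000000e+00,  0.00000000e+00,
         1.00000000e+00]])}
{'time': 0.15, 'joint_pos': array([-7.31327263e+01,  7.50734362e+00,  8.53138589e+01,  1.03195889e-04,
        8.72611528e+01, -4.89294535e+00]), 'qd': array([ 0.14007598, -0.12789935, -0.1880221 , -0.05833844,  0.02724264,
       -0.02209202]), 'joint_efforts': array([ 1.24420774e-03, -5.70063293e+01, -5.01159310e+01, -1.12867565e-04,
        9.59647325e-03,  3.94405890e-05]), 'tool_pos': array([ 222.34193322, -556.85989421,  244.47313829]), 'tcp_rot': array([-1.79917954e+02, -7.12712525e-03,  2.17602090e+01]), 'ft_force': array([-1.09152613,  0.13379423,  0.39844836]), 'wrist_torque': array([0.02424924, 0.00670308, 0.02856488]), 'grip_force': 0.0, 'finger_gap': 85.39482624810728}
```

View pics/top0.png

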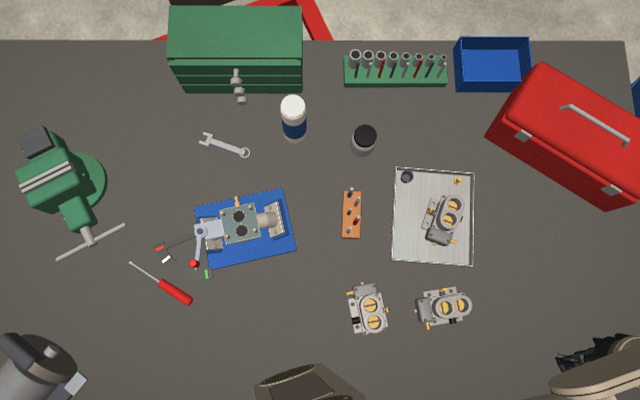

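View pics/side0.png

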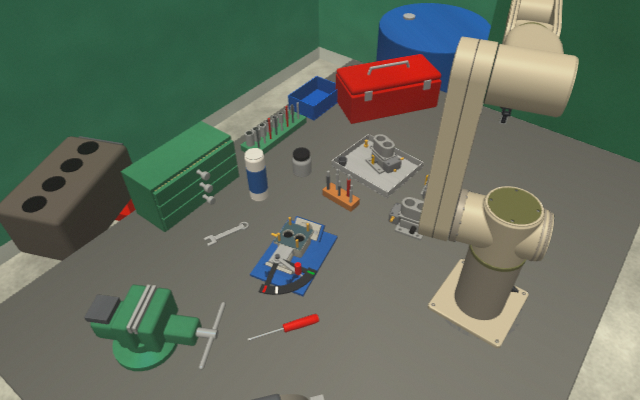

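Top view: the manifold is at about (240,225), lever knob (194,263), rack (351,214), and the tray carburettor at (445,218), which is the farthest one from the base. Next I'll enlarge the crops.

```bash
cat > h.py <<'E'
import numpy as np,cv2
from scipy.spatial.transform import Rotation as R
from bench import *
def rot(e): return R.from_euler('xyz',e,degrees=True).as_matrix()
def cam(n,s=None):
    i=camera_info(n); f=200/np.tan(np.radians(i['vertical_fov']/2))
    if n=='wrist':
        T=i['tool_from_camera']; Rt=rot(s['tcp_rot'])
        return dict(f=f,c=np.array([i['cx'],i['cy']]),o=np.array(s['tool_pos'])+Rt@T[:3,3],R=Rt@T[:3,:3],fish=True)
    return dict(f=f,c=np.array([i['cx'],i['cy']]),o=i['origin'],R=rot(i['rotation']),fish=False)
def proj(c,p):
    v=(np.atleast_2d(p)-c['o'])@c['R']; x,y,z=v[:,0],-v[:,1],-v[:,2]
    if c['fish']:
        r=np.hypot(x,y); k=np.arctan2(r,z)/np.maximum(r,1e-9)
    else: k=1/z
    return c['c']+c['f']*np.c_[x*k,y*k]
def ray(c,uv):
    d=(np.array(uv,float)-c['c'])/c['f']
    if c['fish']:
        r=np.hypot(*d); d3=np.array([d[0]*np.sinc(r/np.pi),d[1]*np.sinc(r/np.pi),np.cos(r)])
    else: d3=np.array([d[0],d[1],1.])
    v=c['R']@np.array([d3[0],-d3[1],-d3[2]]); return v/np.linalg.norm(v)
def atz(c,uv,z):
    d=ray(c,uv); return c['o']+d*(z-c['o'][2])/d[2]
def tri(obs): # [(cam,uv)..]
    A=np.zeros((3,3));b=np.zeros(3)
    for c,uv in obs:
        d=ray(c,uv);P=np.eye(3)-np.outer(d,d);A+=P;b+=P@c['o']
    return np.linalg.solve(A,b)
E
python3 - <<'E'
import cv2,numpy as np
from h import *
im=cv2.imread('pics/top0.png')
a=cv2.resize(im[180:290,145:305],(800,550),interpolation=cv2.INTER_CUBIC)
b=cv2.resize(im[160:275,335:485],None,fx=5,fy=5,interpolation=cv2.INTER_CUBIC)
cv2.imwrite('pics/topA.png',a);cv2.imwrite('pics/topB.png',b)
c=cam('top')
for n,uv,z in [('knob',(194,263),146),('man',(240,224),100),('carb',(446,213),105),('rack',(351,214),30)]: print(n,atz(c,uv,z))
E
```

```text
knob [421.89593408 289.46522717 146.        ]
man [522.93893646 188.69804374 100.        ]
carb [ 546.3894682  -336.97289665  105.        ]
rack [ 559.45004496 -100.50251061   30.        ]
```

View pics/topA.png

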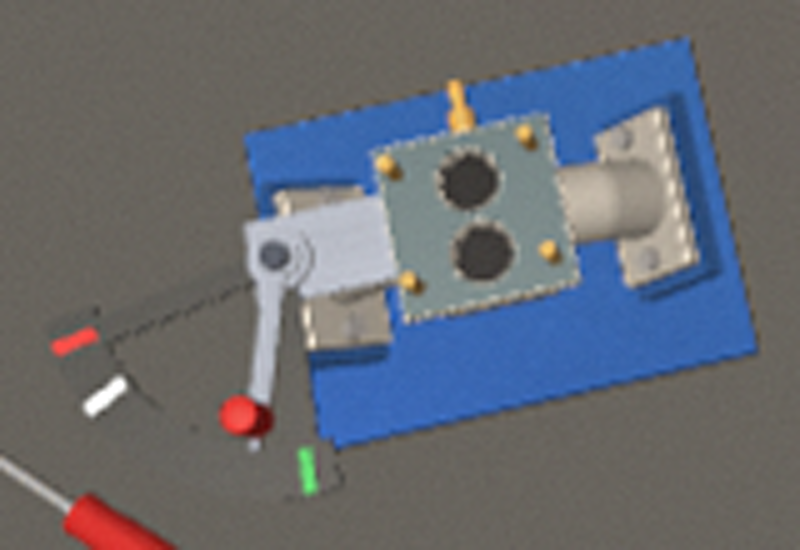

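View pics/topB.png

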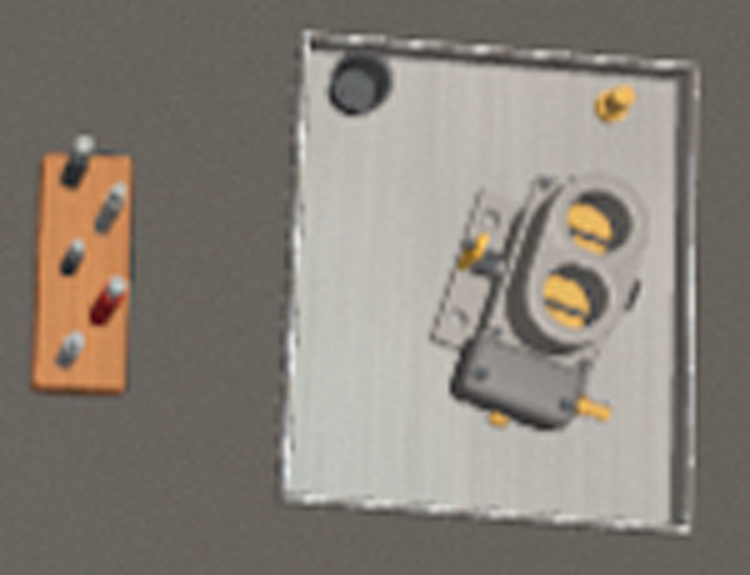

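Top crops: the stud tips are at about (385,160), (525,132), (408,280) and (548,248) in crop A. The knob top is at (240,412), the pivot (272,252) and the white mark (106,396). In crop B the carburettor's throttle arm is at left (475,250), the bowl is below, and the bores are at (600,225) and (570,300). The rack's punches are on the left.

```bash
cat >> h.py <<'E'
from scipy.optimize import least_squares
def fit(obs,x0):  # obs (cam,local point,uv); pose x,y,yaw(deg),z
    def pts(x):
        a=np.radians(x[2]);M=np.array([[np.cos(a),-np.sin(a),0],[np.sin(a),np.cos(a),0],[0,0,1]])
        return lambda p:M@np.array(p,float)+[x[0],x[1],x[3] if len(x)>3 else 0]
    r=least_squares(lambda x:np.concatenate([(proj(c,pts(x)(p))[0]-uv) for c,p,uv in obs]),x0)
    return r.x,r.fun.reshape(-1,2)
E
python3 - <<'E'
from h import *
c=cam('top');A=lambda u,v:np.array([(u+.5)/5-.5+145,(v+.5)/5-.5+180]);B=lambda u,v:np.array([(u+.5)/5-.5+335,(v+.5)/5-.5+160])
S=[(30,35,130),(30,-35,130),(-30,35,130),(-30,-35,130)]
m,r=fit([(c,p,A(*u)) for p,u in zip(S,[(385,158),(524,130),(408,279),(548,247)])],[523,189,0]);print(m,r.round(1).tolist())
a=np.radians(m[2]);piv=m[:2]+100*np.array([-np.sin(a),np.cos(a)])
print('piv',piv,proj(c,[*piv,112])-145*0)
k=atz(c,A(240,410),146);d=k[:2]-piv;print('knob',k,np.hypot(*d),'q',np.arctan2(d[1],d[0])%(2*np.pi)-a-1.745)
w=atz(c,A(106,396),102)[:2]-piv;print('white q',np.arctan2(w[1],w[0])%(2*np.pi)-a-1.745,np.hypot(*w))
b1,b2=atz(c,B(603,222),105),atz(c,B(573,300),105);print((b1+b2)/2,np.degrees(np.arctan2(*(b1-b2)[[1,0]])))
print(atz(c,B(80,275),30))
E
```

```text
[527.48635749 189.67921993  12.03585502] [[0.1, 0.4], [0.1, 0.0], [-0.1, -0.4], [-0.0, -0.1]]
piv [506.63398117 287.48094998] [[199.46525599 229.99238458]]
knob [425.26619062 292.92492428 146.        ] 81.54970383246203 q 1.119721154611455
white q 0.31782710849787144 108.6322308966926
[ 549.46394523 -353.1877014   105.        ] -24.166230576356167
[557.80323734 -99.37401711  30.        ]
```

```bash
cat >> h.py <<'E'
def plan(wps,claw,start=None,smax=28.,ymax=4.4,dec=2):
    """wps: [x,y,z,yaw]; prints rows and the rounded end pose"""
    s=sense() if start is None else None
    p,M=(np.array(s['tool_pos']),rot(s['tcp_rot'])) if s else (np.array(start[:3],float),rot([180,0,start[3]]))
    rows=[]
    for w in wps:
        Mt=rot([180,0,w[3]]); D=np.array(w[:3])-p; T=R.from_matrix(M.T@Mt).as_rotvec()
        n=max(1,int(np.ceil(max(np.linalg.norm(D)/smax,np.degrees(np.linalg.norm(T))/ymax))))
        p0,M0=p.copy(),M.copy()
        for i in range(1,n+1):
            pt=p0+D*i/n; Rt=M0@R.from_rotvec(T*i/n).as_matrix()
            a=np.round(M.T@(pt-p)/30,dec); b=np.round(R.from_matrix(M.T@Rt).as_rotvec()/.08,dec)
            rows.append([*(a+0.),*(b+0.),claw]); p=p+M@(a*30); M=M@R.from_rotvec(b*.08).as_matrix()
    for i in range(0,len(rows),8): print('['+','.join('['+','.join('%g'%v for v in r)+']' for r in rows[i:i+8])+']')
    print(len(rows),'end',p.round(1),R.from_matrix(M).as_euler('xyz',degrees=True).round(2))
E
python3 - <<'E'
from h import *
plan([[500,-300,300,76],[560,0,300,130],[428,293,250,176]],0.5)
E
```

```text
[[0.84,-0.32,-0.13,0,0,-0.85,0.5],[0.86,-0.27,-0.13,0,0,-0.84,0.5],[0.88,-0.2,-0.13,0,0,-0.85,0.5],[0.89,-0.15,-0.14,0,0,-0.84,0.5],[0.89,-0.09,-0.13,-0.01,0,-0.85,0.5],[0.9,-0.02,-0.13,0,0,-0.84,0.5],[0.9,0.03,-0.13,0,-0.01,-0.85,0.5],[0.9,0.1,-0.13,0,0,-0.84,0.5]]
[[0.89,0.15,-0.14,0,0,-0.85,0.5],[0.87,0.22,-0.13,0,0,-0.84,0.5],[0.86,0.27,-0.13,0,0,-0.85,0.5],[0.84,0.33,-0.13,0,0,-0.84,0.5],[0.81,0.39,-0.14,0,0,-0.85,0.5],[0.78,0.44,-0.13,-0.01,0,-0.84,0.5],[0.78,-0.04,0,0,0,-0.91,0.5],[0.79,0.02,0,0,0,-0.9,0.5]]
[[0.78,0.08,0,0,0,-0.91,0.5],[0.77,0.13,0,0,0,-0.91,0.5],[0.76,0.19,0,0,0,-0.9,0.5],[0.75,0.25,0,0,0,-0.91,0.5],[0.73,0.29,0,0,0,-0.91,0.5],[0.7,0.35,0,0,0,-0.9,0.5],[0.67,0.4,0,0,0,-0.91,0.5],[0.65,0.45,0,0,0,-0.9,0.5]]
[[0.61,0.49,0,0,0,-0.91,0.5],[0.57,0.54,0,0,0,-0.91,0.5],[0.54,0.57,0,0,0,-0.9,0.5],[0.86,0.24,0.14,0,0,-0.84,0.5],[0.84,0.3,0.14,0,0,-0.83,0.5],[0.82,0.36,0.14,0,0,-0.84,0.5],[0.79,0.4,0.14,0,0,-0.84,0.5],[0.77,0.47,0.13,0,0,-0.83,0.5]]
[[0.73,0.51,0.14,0,0,-0.84,0.5],[0.7,0.55,0.14,0,0,-0.84,0.5],[0.65,0.61,0.14,0,0,-0.83,0.5],[0.62,0.64,0.14,0,0,-0.84,0.5],[0.57,0.69,0.14,0,0,-0.84,0.5],[0.52,0.72,0.14,0,0,-0.83,0.5],[0.48,0.76,0.14,0,0,-0.84,0.5]]
39 end [427.9 293.  249.9] [-1.80e+02  2.00e-02  1.76e+02]
```

Request:
apply_moves:
  deltas:
    - [0.84, -0.32, -0.13, 0, 0, -0.85, 0.5]
    - [0.86, -0.27, -0.13, 0, 0, -0.84, 0.5]
    - [0.88, -0.2, -0.13, 0, 0, -0.85, 0.5]
    - [0.89, -0.15, -0.14, 0, 0, -0.84, 0.5]
    - [0.89, -0.09, -0.13, -0.01, 0, -0.85, 0.5]
    - [0.9, -0.02, -0.13, 0, 0, -0.84, 0.5]
    - [0.9, 0.03, -0.13, 0, -0.01, -0.85, 0.5]
    - [0.9, 0.1, -0.13, 0, 0, -0.84, 0.5]

```text
time: 1.15
tool_pos: [381.7, -409.6, 276.5]
tcp_rot: [180.0, 0.0, 52.9]
ft_force: [-0.3, -0.2, -0.9]
finger_gap: 42.8
grip_force: 0.0
```

Request:
apply_moves:
  deltas:
    - [0.89, 0.15, -0.14, 0, 0, -0.85, 0.5]
    - [0.87, 0.22, -0.13, 0, 0, -0.84, 0.5]
    - [0.86, 0.27, -0.13, 0, 0, -0.85, 0.5]
    - [0.84, 0.33, -0.13, 0, 0, -0.84, 0.5]
    - [0.81, 0.39, -0.14, 0, 0, -0.85, 0.5]
    - [0.78, 0.44, -0.13, -0.01, 0, -0.84, 0.5]
    - [0.78, -0.04, 0, 0, 0, -0.91, 0.5]
    - [0.79, 0.02, 0, 0, 0, -0.9, 0.5]

```text
time: 2.15
tool_pos: [508.8, -252.9, 300.0]
tcp_rot: [-180.0, 0.1, 84.5]
ft_force: [-0.8, -0.3, 1.0]
finger_gap: 42.8
grip_force: 0.0
```

Request:
apply_moves:
  deltas:
    - [0.78, 0.08, 0, 0, 0, -0.91, 0.5]
    - [0.77, 0.13, 0, 0, 0, -0.91, 0.5]
    - [0.76, 0.19, 0, 0, 0, -0.9, 0.5]
    - [0.75, 0.25, 0, 0, 0, -0.91, 0.5]
    - [0.73, 0.29, 0, 0, 0, -0.91, 0.5]
    - [0.7, 0.35, 0, 0, 0, -0.9, 0.5]
    - [0.67, 0.4, 0, 0, 0, -0.91, 0.5]
    - [0.65, 0.45, 0, 0, 0, -0.9, 0.5]

```text
time: 3.15
tool_pos: [545.5, -68.5, 299.9]
tcp_rot: [-180.0, 0.1, 117.7]
ft_force: [-0.6, -0.5, 0.5]
finger_gap: 42.5
grip_force: 0.0
```

Request:
apply_moves:
  deltas:
    - [0.61, 0.49, 0, 0, 0, -0.91, 0.5]
    - [0.57, 0.54, 0, 0, 0, -0.91, 0.5]
    - [0.54, 0.57, 0, 0, 0, -0.9, 0.5]
    - [0.86, 0.24, 0.14, 0, 0, -0.84, 0.5]
    - [0.84, 0.3, 0.14, 0, 0, -0.83, 0.5]
    - [0.82, 0.36, 0.14, 0, 0, -0.84, 0.5]
    - [0.79, 0.4, 0.14, 0, 0, -0.84, 0.5]
    - [0.77, 0.47, 0.13, 0, 0, -0.83, 0.5]

```text
time: 4.15
tool_pos: [503.7, 122.7, 278.7]
tcp_rot: [-179.9, 0.0, 149.3]
ft_force: [1.3, 0.4, 1.5]
finger_gap: 42.7
grip_force: 0.0
```

Request:
apply_moves:
  deltas:
    - [0.73, 0.51, 0.14, 0, 0, -0.84, 0.5]
    - [0.7, 0.55, 0.14, 0, 0, -0.84, 0.5]
    - [0.65, 0.61, 0.14, 0, 0, -0.83, 0.5]
    - [0.62, 0.64, 0.14, 0, 0, -0.84, 0.5]
    - [0.57, 0.69, 0.14, 0, 0, -0.84, 0.5]
    - [0.52, 0.72, 0.14, 0, 0, -0.83, 0.5]
    - [0.48, 0.76, 0.14, 0, 0, -0.84, 0.5]
    - [0, 0, 0, 0, 0, 0, 0.5]

```text
time: 5.15
tool_pos: [426.3, 293.5, 248.8]
tcp_rot: [-179.9, -0.0, 176.2]
ft_force: [0.4, 0.2, 0.9]
finger_gap: 43.0
grip_force: 0.0
```

```bash
python3 - <<'E'
from h import *
s=sense();print(s['time'],s['tool_pos'],s['tcp_rot'],s['joint_pos'],s['finger_gap'])
im=snapshot('wrist')[:,:,::-1];cv2.imwrite('pics/w1.png',im)
c=cam('wrist',s)
np.save('w1.npy',dict(s=s),allow_pickle=True)
m=[527.5,189.7,np.radians(12.04)]
C,Sn=np.cos(m[2]),np.sin(m[2])
for p in [(30,35,130),(30,-35,130),(-30,35,130),(-30,-35,130),(0,100,112)]: print(proj(c,[m[0]+C*p[0]-Sn*p[1],m[1]+Sn*p[0]+C*p[1],p[2]])[0])
print('knob',proj(c,[425.3,292.9,146])[0])
E
```

```text
5.15 [426.30146857 293.45738487 248.82329171] [-1.79885116e+02 -3.14326717e-02  1.76204324e+02] [ 2.89195056e+01 -5.37097364e+00  9.78997794e+01 -7.97439404e-02
  8.75597338e+01 -5.72813927e+01] 42.963043088194546
[260.99295494 310.85838488]
[203.24483782 319.85393903]
[238.91710752 263.31527834]
[178.69938058 275.88818487]
[313.76435768 264.85687585]
knob [313.441457   198.91809337]
```

View pics/w1.png

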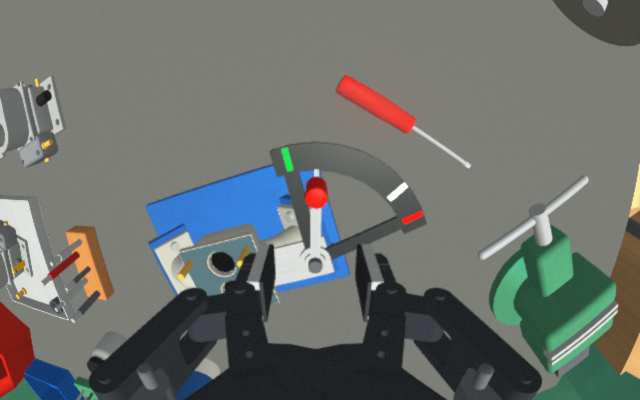

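Wrist view: the knob top is at about (316,200), pivot (315,264), white mark (398,191) and red mark (412,217). This agrees with the top-view fit to about 2 mm, so I'll descend on the knob.

```bash
python3 - <<'E'
from h import *
plan([[425.3,294.2,131,175.8]],0.5,smax=18)
pv=np.array([506.6,288]);w=[]
for a in np.linspace(175.8,129.2,17)[1:]:
    t=np.radians(a); w.append([*(pv+81.8*np.array([np.cos(t),np.sin(t)])),131,a])
plan(w,0.0,start=[425.3,294.2,131,175.8],dec=3)
E
```

```text
[[0.01,0.01,0.56,0,0,0.01,0.5],[0.01,0.01,0.57,-0.01,0,0.01,0.5],[0.01,0,0.56,0,0,0.01,0.5],[0,0.01,0.56,-0.01,0,0.01,0.5],[0.01,0.01,0.56,0,0,0.01,0.5],[0.01,0,0.57,0,0,0,0.5],[0.01,0.01,0.56,-0.01,0,0.01,0.5]]
7 end [425.3 294.2 131. ] [1.7999e+02 1.0000e-02 1.7582e+02]
[[0.005,0.131,0,0,0,0.635,0],[-0.003,0.138,0,0,0,0.636,0],[-0.004,0.139,0,0,0,0.635,0],[-0.003,0.139,0,0,0,0.636,0],[-0.004,0.138,0,0,0,0.635,0],[-0.003,0.139,0,0,0,0.635,0],[-0.004,0.138,0,0,0,0.636,0],[-0.003,0.139,0,0,0,0.635,0]]
[[-0.004,0.138,0,0,0,0.636,0],[-0.003,0.139,0,0,0,0.635,0],[-0.004,0.138,0,0,0,0.635,0],[-0.003,0.139,0,0,0,0.636,0],[-0.004,0.138,0,0,0,0.635,0],[-0.003,0.139,0,0,0,0.636,0],[-0.004,0.139,0,0,0,0.635,0],[-0.004,0.138,0,0,0,0.636,0]]
16 end [454.9 351.4 131. ] [180.    0.  129.2]
```

Request:
apply_moves:
  deltas:
    - [0.01, 0.01, 0.56, 0, 0, 0.01, 0.5]
    - [0.01, 0.01, 0.57, -0.01, 0, 0.01, 0.5]
    - [0.01, 0, 0.56, 0, 0, 0.01, 0.5]
    - [0, 0.01, 0.56, -0.01, 0, 0.01, 0.5]
    - [0.01, 0.01, 0.56, 0, 0, 0.01, 0.5]
    - [0.01, 0, 0.57, 0, 0, 0, 0.5]
    - [0.01, 0.01, 0.56, -0.01, 0, 0.01, 0.5]
  grip_force: 20

```text
time: 6.08
tool_pos: [426.3, 294.2, 130.2]
tcp_rot: [179.9, 0.0, 175.7]
ft_force: [0.1, 0.4, 0.4]
finger_gap: 42.6
grip_force: 0.0
```

Request:
apply_moves:
  deltas:
    - [0, 0, 0, 0, 0, 0, 0]
    - [0, 0, 0, 0, 0, 0, 0]
    - [0, 0, 0, 0, 0, 0, 0]
    - [0, 0, 0, 0, 0, 0, 0]
  grip_force: 20

```text
time: 6.58
tool_pos: [425.9, 294.0, 130.9]
tcp_rot: [180.0, -0.0, 175.7]
ft_force: [-0.5, -0.1, -10.8]
finger_gap: 18.2
grip_force: 20.5
```

Request:
apply_moves:
  deltas:
    - [0, 0.13, 0, 0, 0, 0.635, 0]
    - [0, 0.14, 0, 0, 0, 0.635, 0]
    - [0, 0.14, 0, 0, 0, 0.635, 0]
    - [0, 0.14, 0, 0, 0, 0.635, 0]
    - [0, 0.14, 0, 0, 0, 0.635, 0]
    - [-0.01, 0.14, 0, 0, 0, 0.635, 0]
    - [-0.01, 0.14, 0, 0, 0, 0.635, 0]
    - [0, 0.14, 0, 0, 0, 0.635, 0]

```text
time: 7.58
tool_pos: [434.9, 325.5, 130.8]
tcp_rot: [-180.0, 0.0, 152.3]
ft_force: [1.4, -2.3, -10.8]
finger_gap: 18.2
grip_force: 20.6
```

Request:
apply_moves:
  deltas:
    - [0, 0.14, 0, 0, 0, 0.635, 0]
    - [-0.01, 0.14, 0, 0, 0, 0.635, 0]
    - [0, 0.14, 0, 0, 0, 0.635, 0]
    - [0, 0.14, 0, 0, 0, 0.635, 0]
    - [-0.01, 0.14, 0, 0, 0, 0.635, 0]
    - [0, 0.14, 0, 0, 0, 0.635, 0]
    - [-0.01, 0.14, 0, 0, 0, 0.635, 0]
    - [0, 0, 0, 0, 0, 0, 0]

```text
time: 8.57
tool_pos: [453.2, 348.5, 130.9]
tcp_rot: [180.0, 0.0, 132.1]
ft_force: [1.3, -2.2, -12.4]
finger_gap: 18.5
grip_force: 20.4
```

```bash
python3 - <<'E'
from h import *
s=sense();print(s['time'],s['tool_pos'],s['tcp_rot'],s['joint_pos'],s['ft_force'],s['wrist_torque'])
im=snapshot('wrist')[:,:,::-1];cv2.imwrite('pics/w2.png',im)
p=s['tool_pos'];d=p[:2]-[506.6,288];print(np.hypot(*d),np.degrees(np.arctan2(d[1],d[0])))
cv2.imwrite('pics/w2c.png',cv2.resize(im[0:300,170:470],(600,600)))
E
```

```text
8.575 [453.22718126 348.54551532 130.91715528] [1.79994406e+02 1.57240385e-02 1.32067380e+02] [ 3.24326627e+01  7.86842835e+00  9.70516391e+01 -1.50747853e-02
  7.50717863e+01 -9.63083586e+00] [  1.26199419  -2.18110597 -12.35424674] [-0.2727084  -0.18919434 -0.13333733]
80.71193967023095 131.39721335506516
```

View pics/w2c.png

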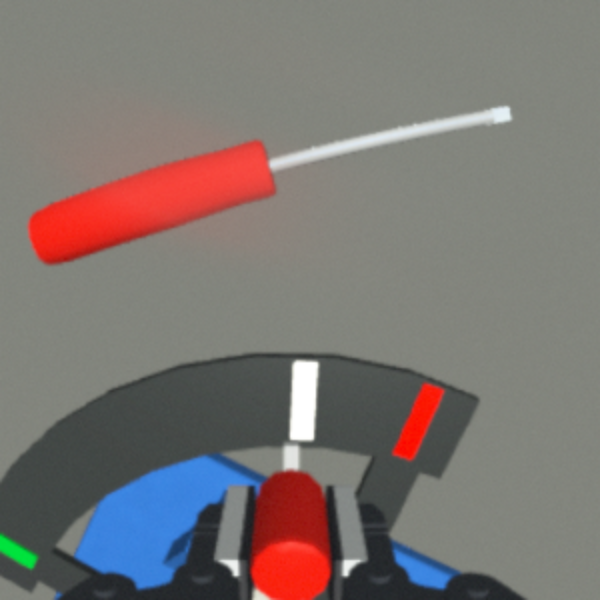

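Crop of w2: the pointer tip is at (291,457) and the white mark runs from (302,440) to (306,362). The lever is slightly short of idle, so I'll work out the difference.

```bash
python3 - <<'E'
from h import *
s=sense();c=cam('wrist',s)
O=lambda u,v:((u+.5)/2-.5+170,(v+.5)/2-.5)
pv=np.array([506.6,288])
for n,u,z in [('tip',O(291,447),103),('tipm',O(291,458),104),('wi',O(302,440),102),('wo',O(306,362),102),('wm',O(304,401),102),('ri',O(403,458),102),('gm',O(18,552),102),('ro',O(432,388),102),('scr',O(150,200),10)]:
    P=atz(c,u,z);d=P[:2]-pv;print(n,P.round(1),np.hypot(*d).round(1),np.degrees(np.arctan2(d[1],d[0])).round(2))
E
```

```text
tip [444.9 359.7 103. ] 94.6 130.73
tipm [446.8 357.6 104. ] 91.8 130.69
wi [446. 363. 102.] 96.4 128.96
wo [431.7 380.1 102. ] 118.7 129.11
wm [438.7 371.7 102. ] 107.8 129.05
ri [470.9 377.9 102. ] 96.7 111.64
gm [405.5 271.3 102. ] 102.4 -170.61
ro [462.  397.8 102. ] 118.5 112.11
scr [358.9 370.5  10. ] 169.2 150.81
```

Request:
apply_moves:
  deltas:
    - [0, 0.04, 0, 0, 0, 0.18, 0]
    - [0, 0.04, 0, 0, 0, 0.18, 0]
    - [0, 0, 0, 0, 0, 0, 0]

```text
time: 9.0
tool_pos: [454.9, 350.0, 130.9]
tcp_rot: [-180.0, 0.0, 130.4]
ft_force: [0.9, -5.0, -13.0]
finger_gap: 18.1
grip_force: 20.3
```

```bash
python3 - <<'E'
from h import *
s=sense();c=cam('wrist',s);im=snapshot('wrist')[:,:,::-1]
pv=np.array([506.6,288])
h=cv2.cvtColor(np.ascontiguousarray(im),cv2.COLOR_BGR2HSV)
m=((h[...,1]<40)&(h[...,2]>195)).astype(np.uint8); m[:170]=0;m[:,:270]=0;m[:,370:]=0
n,_,st,ce=cv2.connectedComponentsWithStats(m)
for i in range(1,n):
    if st[i,4]>15:
        P=atz(c,ce[i],102 if st[i,4]>150 else 103.5);d=P[:2]-pv;print(ce[i].round(1),st[i],np.hypot(*d).round(1),np.degrees(np.arctan2(d[1],d[0])).round(2))
print(s['tool_pos'],s['ft_force'])
E
```

```text
[315.6 199.4] [310 180  13  40 486] 108.2 129.17
[315.  228.4] [312 223   7  12  80] 91.8 129.15
[285.7 282.3] [280 280   9   8  34] 57.7 146.21
[344.  282.4] [342 280   8   8  32] 58.8 110.99
[312.3 324.5] [ 291  296   50   51 1213] 19.4 129.75
[454.85804262 350.02711518 130.90653435] [  0.891726    -4.95095354 -13.01566694]
```

Pointer and white mark agree (129.15° against 129.17°). Releasing and rising.

Request:
apply_moves:
  deltas:
    - [0, 0, 0, 0, 0, 0, 0.4]
    - [0, 0, 0, 0, 0, 0, 0.4]
    - [0, 0, 0, 0, 0, 0, 0.4]
    - [0, 0, -0.5, 0, 0, 0, 0.4]
    - [0, 0, -0.9, 0, 0, 0, 0.4]
    - [0, 0, -0.9, 0, 0, 0, 0.4]
    - [0, 0, -0.9, 0, 0, 0, 0.4]

```text
time: 9.93
tool_pos: [455.2, 350.8, 229.9]
tcp_rot: [179.8, -0.0, 130.4]
ft_force: [0.0, -0.0, 0.1]
finger_gap: 34.0
grip_force: 0.0
```

```bash
python3 - <<'E'
from h import *
s=sense();c=cam('wrist',s);im=snapshot('wrist')[:,:,::-1];cv2.imwrite('pics/w3.png',im)
pv=np.array([506.6,288])
h=cv2.cvtColor(np.ascontiguousarray(im),cv2.COLOR_BGR2HSV)
m=((h[...,1]<40)&(h[...,2]>195)).astype(np.uint8)
n,_,st,ce=cv2.connectedComponentsWithStats(m)
for i in range(1,n):
    P=atz(c,ce[i],102 if st[i,4]>150 else 103.5);d=P[:2]-pv
    if st[i,4]>8 and np.hypot(*d)<125: print(ce[i].round(1),st[i],np.hypot(*d).round(1),np.degrees(np.arctan2(d[1],d[0])).round(2))
print(s['tool_pos'],s['tcp_rot'],s['time'])
plan([[560,0,300,70],[520,-315,260,-24]],0.85,smax=36)
E
```

```text
[314.  163.5] [310 148   9  35 228] 105.7 129.14
[306.6 271.1] [ 278  219   69   95 2554] 4.9 -134.09
[266.3 283.7] [261 281   9   8  40] 47.8 -120.9
[363.7 283.6] [361 281   9   8  39] 54.2 23.95
[455.21403247 350.80574808 229.94247072] [ 1.79830136e+02 -2.20031902e-03  1.30419261e+02] 9.925
[[-0.8,-0.35,-0.16,0.01,0,0.94,0.85],[-0.82,-0.3,-0.16,0,-0.01,0.94,0.85],[-0.84,-0.23,-0.15,0.01,0,0.94,0.85],[-0.86,-0.17,-0.16,0.01,0,0.95,0.85],[-0.86,-0.1,-0.16,0.01,-0.01,0.94,0.85],[-0.88,-0.04,-0.16,0,0,0.94,0.85],[-0.87,0.03,-0.15,0.01,0,0.94,0.85],[-0.87,0.1,-0.16,0.01,-0.01,0.94,0.85]]
[[-0.85,0.16,-0.15,0.01,0,0.94,0.85],[-0.85,0.22,-0.16,0,-0.01,0.95,0.85],[-0.82,0.28,-0.16,0.01,0,0.94,0.85],[-0.8,0.35,-0.15,0.01,0,0.94,0.85],[-0.78,0.41,-0.16,0.01,-0.01,0.94,0.85],[-0.74,0.46,-0.15,0,0,0.94,0.85],[-0.47,0.11,0.06,0,0,0.93,0.85],[-0.46,0.14,0.06,0,0,0.93,0.85]]
[[-0.45,0.17,0.06,0,0,0.94,0.85],[-0.43,0.21,0.06,0,0,0.93,0.85],[-0.42,0.24,0.06,0,0,0.93,0.85],[-0.4,0.27,0.06,0,0,0.93,0.85],[-0.37,0.3,0.06,0,0,0.94,0.85],[-0.36,0.32,0.06,0,0,0.93,0.85],[-0.33,0.35,0.06,0,0,0.93,0.85],[-0.3,0.38,0.07,0,0,0.93,0.85]]
[[-0.27,0.4,0.06,0,0,0.93,0.85],[-0.24,0.41,0.06,0,0,0.94,0.85],[-0.21,0.43,0.06,0,0,0.93,0.85],[-0.18,0.45,0.06,0,0,0.93,0.85],[-0.14,0.46,0.06,0,0,0.93,0.85],[-0.11,0.47,0.06,0,0,0.94,0.85],[-0.08,0.47,0.06,0,0,0.93,0.85],[-0.04,0.48,0.06,0,0,0.93,0.85]]
[[0,0.48,0.06,0,0,0.93,0.85],[0.04,0.48,0.06,0,0,0.94,0.85],[0.06,0.48,0.06,0,0,0.93,0.85],[0.11,0.47,0.06,0,0,0.93,0.85]]
36 end [ 520.  -315.1  260.1] [ 1.8e+02 -2.0e-02 -2.4e+01]
```

Request:
apply_moves:
  deltas:
    - [-0.8, -0.35, -0.16, 0.01, 0, 0.94, 0.85]
    - [-0.82, -0.3, -0.16, 0, -0.01, 0.94, 0.85]
    - [-0.84, -0.23, -0.15, 0.01, 0, 0.94, 0.85]
    - [-0.86, -0.17, -0.16, 0.01, 0, 0.95, 0.85]
    - [-0.86, -0.1, -0.16, 0.01, -0.01, 0.94, 0.85]
    - [-0.88, -0.04, -0.16, 0, 0, 0.94, 0.85]
    - [-0.87, 0.03, -0.15, 0.01, 0, 0.94, 0.85]
    - [-0.87, 0.1, -0.16, 0.01, -0.01, 0.94, 0.85]

```text
time: 10.98
tool_pos: [514.8, 148.9, 266.8]
tcp_rot: [-179.9, 0.1, 95.8]
ft_force: [0.7, -0.1, -0.4]
finger_gap: 72.2
grip_force: 0.0
```

Request:
apply_moves:
  deltas:
    - [-0.85, 0.16, -0.15, 0.01, 0, 0.94, 0.85]
    - [-0.85, 0.22, -0.16, 0, -0.01, 0.95, 0.85]
    - [-0.82, 0.28, -0.16, 0.01, 0, 0.94, 0.85]
    - [-0.8, 0.35, -0.15, 0.01, 0, 0.94, 0.85]
    - [-0.78, 0.41, -0.16, 0.01, -0.01, 0.94, 0.85]
    - [-0.74, 0.46, -0.15, 0, 0, 0.94, 0.85]
    - [-0.47, 0.11, 0.06, 0, 0, 0.93, 0.85]
    - [-0.46, 0.14, 0.06, 0, 0, 0.93, 0.85]

```text
time: 11.98
tool_pos: [555.2, -30.4, 291.4]
tcp_rot: [-179.9, 0.3, 61.3]
ft_force: [-0.2, 0.4, -0.2]
finger_gap: 72.5
grip_force: 0.0
```

Request:
apply_moves:
  deltas:
    - [-0.45, 0.17, 0.06, 0, 0, 0.94, 0.85]
    - [-0.43, 0.21, 0.06, 0, 0, 0.93, 0.85]
    - [-0.42, 0.24, 0.06, 0, 0, 0.93, 0.85]
    - [-0.4, 0.27, 0.06, 0, 0, 0.93, 0.85]
    - [-0.37, 0.3, 0.06, 0, 0, 0.94, 0.85]
    - [-0.36, 0.32, 0.06, 0, 0, 0.93, 0.85]
    - [-0.33, 0.35, 0.06, 0, 0, 0.93, 0.85]
    - [-0.3, 0.38, 0.07, 0, 0, 0.93, 0.85]

```text
time: 12.98
tool_pos: [540.4, -144.9, 277.3]
tcp_rot: [179.9, 0.4, 27.1]
ft_force: [-0.1, -0.1, 0.0]
finger_gap: 72.7
grip_force: 0.0
```

Request:
apply_moves:
  deltas:
    - [-0.27, 0.4, 0.06, 0, 0, 0.93, 0.85]
    - [-0.24, 0.41, 0.06, 0, 0, 0.94, 0.85]
    - [-0.21, 0.43, 0.06, 0, 0, 0.93, 0.85]
    - [-0.18, 0.45, 0.06, 0, 0, 0.93, 0.85]
    - [-0.14, 0.46, 0.06, 0, 0, 0.93, 0.85]
    - [-0.11, 0.47, 0.06, 0, 0, 0.94, 0.85]
    - [-0.08, 0.47, 0.06, 0, 0, 0.93, 0.85]
    - [-0.04, 0.48, 0.06, 0, 0, 0.93, 0.85]

```text
time: 13.98
tool_pos: [525.7, -259.3, 263.4]
tcp_rot: [179.7, 0.2, -7.0]
ft_force: [-0.4, 0.7, 0.0]
finger_gap: 72.3
grip_force: 0.0
```

Request:
apply_moves:
  deltas:
    - [0, 0.48, 0.06, 0, 0, 0.93, 0.85]
    - [0.04, 0.48, 0.06, 0, 0, 0.94, 0.85]
    - [0.06, 0.48, 0.06, 0, 0, 0.93, 0.85]
    - [0.11, 0.47, 0.06, 0, 0, 0.93, 0.85]
    - [0, 0, 0, 0, 0, 0, 0.85]
    - [0, 0, 0, 0, 0, 0, 0.85]

```text
time: 14.72
tool_pos: [518.6, -315.8, 256.0]
tcp_rot: [179.6, 0.2, -23.9]
ft_force: [0.9, 0.2, 0.8]
finger_gap: 72.1
grip_force: 0.0
```

```bash
python3 - <<'E'
from h import *
import pickle
s=sense();im=snapshot('wrist')[:,:,::-1];cv2.imwrite('pics/w4.png',im);pickle.dump(s,open('w4.pkl','wb'))
cv2.imwrite('pics/w4c.png',cv2.resize(im[60:310,150:480],None,fx=2.4,fy=2.4,interpolation=cv2.INTER_CUBIC))
cv2.imwrite('pics/top4.png',snapshot('top')[:,:,::-1])
print(s['tool_pos'],s['tcp_rot'],s['time'],s['joint_pos'])
E
```

```text
[ 518.56459402 -315.82650221  255.95586225] [179.64815387   0.18318986 -23.91261245] 14.725 [-35.95867871   8.46004182  83.07850128  -0.38244935  88.56721443
  77.96328701]
```

View pics/w4c.png

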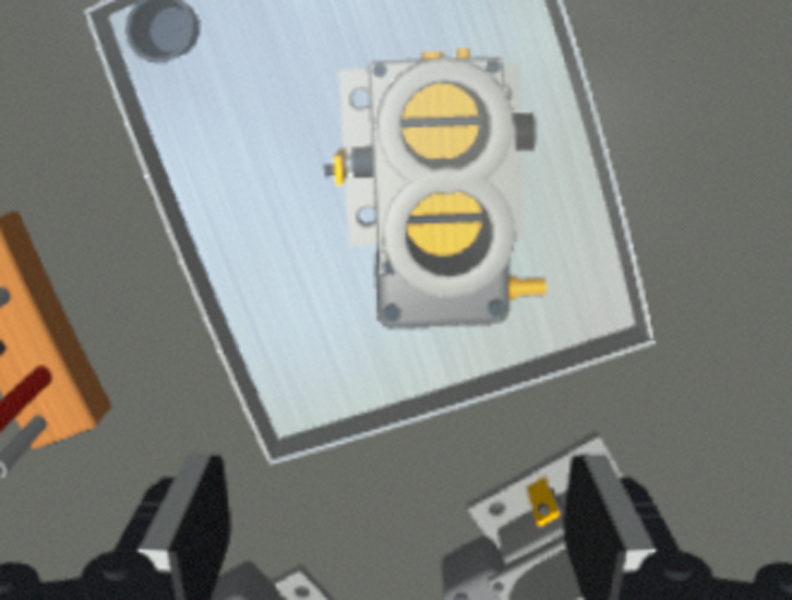

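Wrist crop: the horn's two rings are centred at about (443,123) and (449,233), the throttle arm is on the left at (340,168), and the flange holes are at (360,98) and (368,216).

```bash
python3 - <<'E'
from h import *
import pickle
s=pickle.load(open('w4.pkl','rb'));c=cam('wrist',s);t=cam('top')
O=lambda u,v:np.array([(u+.5)/2.4-.5+150,(v+.5)/2.4-.5+60])
for z in(105,108,111):
    a,b=atz(c,O(443,123),z),atz(c,O(449,233),z);print(z,((a+b)/2).round(1),np.linalg.norm(a-b).round(1),np.degrees(np.arctan2(*(a-b)[[1,0]])).round(1))
h1,h2=atz(c,O(360,98),11),atz(c,O(368,216),11);print('holes',h1,h2,np.linalg.norm(h1-h2),np.degrees(np.arctan2(*(h1-h2)[[1,0]])))
# two-view: bore plates / horn ends
B=lambda u,v:np.array([(u+.5)/5-.5+335,(v+.5)/5-.5+160])
print(tri([(c,O(443,123)),(t,B(603,222))]),tri([(c,O(449,233)),(t,B(573,298))]))
L=[(30,35,8),(-30,35,8),(20.5,0,105),(-20.5,0,105)]
x,r=fit([(c,p,O(*u)) for p,u in zip(L,[(360,98),(368,216),(443,123),(449,233)])],[549,-350,-24,3]);print(x,r.round(1).tolist())
x,r=fit([(c,p,O(*u)) for p,u in zip(L,[(360,98),(368,216),(443,123),(449,233)])]+[(t,p,B(*u)) for p,u in zip(L,[(490,222),(457,320),(603,222),(573,298)])],[549,-350,-24,3]);print(x,r.round(1).tolist())
E
```

```text
105 [ 553.9 -351.9  105. ] 42.2 -20.0
108 [ 554.4 -351.8  108. ] 41.7 -20.0
111 [ 554.8 -351.8  111. ] 41.3 -20.0
holes [ 594.31926889 -330.2174282    11.        ] [ 538.07422886 -309.19029013   11.        ] 60.04702376158862 -20.498193990808748
[ 571.80075166 -360.9233273   103.54671359] [ 531.98850704 -345.35565123   98.49186432]
[ 554.2406403  -352.07345483  -20.2593603     2.59713246] [[-0.5, 0.1], [-0.3, -0.1], [0.4, 0.4], [0.2, -0.4]]
[ 553.17755116 -352.21489574  -20.50614258   -2.34734174] [[0.2, 0.6], [0.2, -0.2], [0.7, 1.1], [0.3, -0.5], [-0.7, -1.0], [-0.4, -0.7], [-1.5, -0.8], [-0.0, -1.3]]
```

```bash
python3 - <<'E'
from h import *
plan([[554,-352,160,-20.3],[554,-352,88,-20.3]],0.85,smax=20)
E
```

```text
[[0.26,0.1,0.53,0.01,0.01,-0.13,0.85],[0.26,0.11,0.53,0.02,0,-0.13,0.85],[0.27,0.11,0.54,0.01,0.01,-0.13,0.85],[0.25,0.11,0.53,0.01,0.01,-0.14,0.85],[0.26,0.11,0.53,0.01,0.01,-0.13,0.85],[0.26,0.12,0.53,0.02,0,-0.13,0.85],[0,0,0.6,0,0,0,0.85],[0,0,0.6,0,0,0,0.85]]
[[0,0,0.6,0,0,0,0.85],[0,0,0.6,0,0,0,0.85]]
10 end [ 554.1 -352.    88.1] [-1.7998e+02  2.0000e-02 -2.0290e+01]
```

Request:
apply_moves:
  deltas:
    - [0.26, 0.1, 0.53, 0.01, 0.01, -0.13, 0.85]
    - [0.26, 0.11, 0.53, 0.02, 0, -0.13, 0.85]
    - [0.27, 0.11, 0.54, 0.01, 0.01, -0.13, 0.85]
    - [0.25, 0.11, 0.53, 0.01, 0.01, -0.14, 0.85]
    - [0.26, 0.11, 0.53, 0.01, 0.01, -0.13, 0.85]
    - [0.26, 0.12, 0.53, 0.02, 0, -0.13, 0.85]
    - [0, 0, 0, 0, 0, 0, 0.85]

```text
time: 15.7
tool_pos: [553.0, -352.4, 157.3]
tcp_rot: [-179.9, 0.2, -20.4]
ft_force: [0.4, -0.5, 0.7]
finger_gap: 72.6
grip_force: 0.0
```

```bash
python3 - <<'E'
from h import *
import pickle
s=sense();im=snapshot('wrist')[:,:,::-1];cv2.imwrite('pics/w5.png',im);pickle.dump(s,open('w5.pkl','wb'))
cv2.imwrite('pics/w5c.png',cv2.resize(im[100:350,165:465],None,fx=2.4,fy=2.4,interpolation=cv2.INTER_CUBIC))
print(s['tool_pos'],s['tcp_rot'],s['time'])
plan([[554,-352,88,-20.3]],0.85,smax=20)
E
```

```text
[ 553.03305248 -352.43217398  157.26273976] [-179.93290233    0.22785819  -20.39075069] 15.7
[[0,-0.01,0.59,0,0.01,-0.01,0.85],[0.01,0,0.59,0,0.01,0,0.85],[0,-0.01,0.59,-0.01,0,-0.01,0.85],[0.01,0,0.58,0,0.01,0,0.85]]
4 end [ 554.1 -352.1   88.1] [179.99   0.   -20.31]
```

View pics/w5c.png

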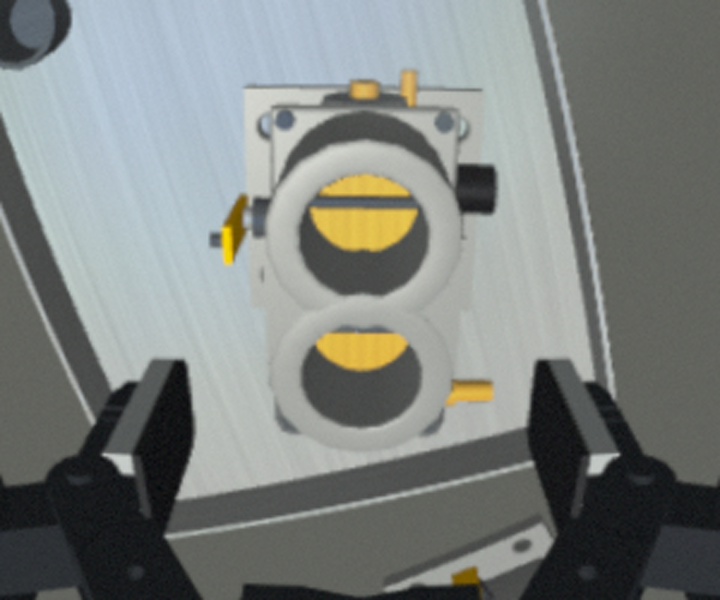

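The horn rings, centred at (363,233) and (362,372), are centred between the fingers and aligned. I'll triangulate them against the previous view as a check.

```bash
python3 - <<'E'
from h import *
import pickle
c4,c5=[cam('wrist',pickle.load(open(f'w{i}.pkl','rb'))) for i in(4,5)]
O4=lambda u,v:np.array([(u+.5)/2.4-.5+150,(v+.5)/2.4-.5+60]);O5=lambda u,v:np.array([(u+.5)/2.4-.5+165,(v+.5)/2.4-.5+100])
a=tri([(c4,O4(443,123)),(c5,O5(363,228))]);b=tri([(c4,O4(449,233)),(c5,O5(362,372))])
print(a,b,(a+b)/2)
a,b=[atz(c5,O5(*u),108) for u in((363,228),(362,372))];print((a+b)/2,np.degrees(np.arctan2(*(a-b)[[1,0]])),np.linalg.norm(a-b))
E
```

```text
[ 573.368802   -359.45763604  101.11488282] [ 533.58556174 -344.65324357  102.3155972 ] [ 553.47718187 -352.0554398   101.71524001]
[ 556.06747688 -353.09648546  108.        ] -20.664663875344125 41.47683283857783
```

Request:
apply_moves:
  deltas:
    - [0, -0.01, 0.59, 0, 0.01, -0.01, 0.85]
    - [0.01, 0, 0.59, 0, 0.01, 0, 0.85]
    - [0, -0.01, 0.59, -0.01, 0, -0.01, 0.85]
    - [0.01, 0, 0.58, 0, 0.01, 0, 0.85]
    - [0, 0, 0, 0, 0, 0, 0.85]

```text
time: 16.38
tool_pos: [553.1, -351.2, 86.3]
tcp_rot: [-180.0, 0.1, -20.3]
ft_force: [0.2, 0.3, 0.2]
finger_gap: 72.5
grip_force: 0.0
```

Request:
apply_moves:
  deltas:
    - [0, 0, 0, 0, 0, 0, 0]
    - [0, 0, 0, 0, 0, 0, 0]
    - [0, 0, 0, 0, 0, 0, 0]
    - [0, 0, 0, 0, 0, 0, 0]
    - [0, 0, 0, 0, 0, 0, 0]
  grip_force: 70

```text
time: 17.0
tool_pos: [555.1, -352.9, 90.2]
tcp_rot: [179.9, -0.2, -20.3]
ft_force: [1.3, -3.2, 4.9]
finger_gap: 50.9
grip_force: 74.6
```

Request:
apply_moves:
  deltas:
    - [0, 0, -0.1, 0, 0, 0, 0]
    - [0, 0, -0.4, 0, 0, 0, 0]
    - [0, 0, -0.7, 0, 0, 0, 0]
    - [0, 0, -0.7, 0, 0, 0, 0]
    - [0, 0, 0, 0, 0, 0, 0]

```text
time: 17.62
tool_pos: [556.3, -353.6, 150.5]
tcp_rot: [179.9, -0.5, -20.3]
ft_force: [0.1, 0.5, -5.7]
finger_gap: 51.1
grip_force: 74.1
```

```bash
python3 - <<'E'
from h import *
s=sense();print(s['tool_pos'],s['tcp_rot'],s['ft_force'],s['wrist_torque'],s['finger_gap'])
plan([[554,-352,300,-18],[580,-100,300,0],[527,191,270,12.0]],0.0,smax=26)
E
```

```text
[ 556.27764616 -353.60263054  150.46896615] [179.85811931  -0.45748521 -20.29040065] [ 0.08311647  0.5486261  -5.67074508] [-0.0002874  -0.02319871  0.04531082] 51.13277024572969
[[-0.01,0,-0.83,0.01,-0.02,-0.08,0],[-0.01,0,-0.83,0,-0.01,-0.09,0],[-0.01,-0.01,-0.83,0.01,-0.02,-0.08,0],[-0.01,0,-0.83,0,-0.02,-0.08,0],[-0.01,0,-0.83,0.01,-0.01,-0.09,0],[-0.02,-0.01,-0.83,0,-0.02,-0.08,0],[-0.18,-0.83,0,0,0,-0.39,0],[-0.15,-0.83,0,0,0,-0.4,0]]
[[-0.12,-0.83,0,0,0,-0.39,0],[-0.1,-0.84,0,0,0,-0.39,0],[-0.07,-0.84,0,0,0,-0.39,0],[-0.05,-0.84,0,0,0,-0.4,0],[-0.02,-0.85,0,0,0,-0.39,0],[0.01,-0.84,-0.01,0,0,-0.39,0],[0.04,-0.85,0,0,0,-0.39,0],[0.06,-0.84,0,0,0,-0.4,0]]
[[-0.15,-0.81,0.08,0,0,-0.22,0],[-0.13,-0.81,0.09,0,0,-0.22,0],[-0.12,-0.81,0.08,0,0,-0.21,0],[-0.1,-0.82,0.08,0,0,-0.22,0],[-0.1,-0.81,0.09,0,0,-0.22,0],[-0.07,-0.82,0.08,0,0,-0.22,0],[-0.06,-0.82,0.08,0,0,-0.22,0],[-0.05,-0.82,0.09,0,0,-0.21,0]]
[[-0.04,-0.82,0.08,0,0,-0.22,0],[-0.01,-0.82,0.08,0,0,-0.22,0],[-0.01,-0.82,0.09,0,0,-0.22,0],[0.01,-0.83,0.08,0,0,-0.21,0]]
28 end [527.  191.1 270.1] [1.7999e+02 1.0000e-02 1.1980e+01]
```

Request:
apply_moves:
  deltas:
    - [-0.01, 0, -0.83, 0.01, -0.02, -0.08, 0]
    - [-0.01, 0, -0.83, 0, -0.01, -0.09, 0]
    - [-0.01, -0.01, -0.83, 0.01, -0.02, -0.08, 0]
    - [-0.01, 0, -0.83, 0, -0.02, -0.08, 0]
    - [-0.01, 0, -0.83, 0.01, -0.01, -0.09, 0]
    - [-0.02, -0.01, -0.83, 0, -0.02, -0.08, 0]
    - [-0.18, -0.83, 0, 0, 0, -0.39, 0]
    - [-0.15, -0.83, 0, 0, 0, -0.4, 0]

```text
time: 18.62
tool_pos: [557.8, -299.0, 294.7]
tcp_rot: [-179.8, 0.4, -14.3]
ft_force: [0.5, -0.1, -6.0]
finger_gap: 51.0
grip_force: 74.9
```

Request:
apply_moves:
  deltas:
    - [-0.12, -0.83, 0, 0, 0, -0.39, 0]
    - [-0.1, -0.84, 0, 0, 0, -0.39, 0]
    - [-0.07, -0.84, 0, 0, 0, -0.39, 0]
    - [-0.05, -0.84, 0, 0, 0, -0.4, 0]
    - [-0.02, -0.85, 0, 0, 0, -0.39, 0]
    - [0.01, -0.84, -0.01, 0, 0, -0.39, 0]
    - [0.04, -0.85, 0, 0, 0, -0.39, 0]
    - [0.06, -0.84, 0, 0, 0, -0.4, 0]

```text
time: 19.62
tool_pos: [578.8, -97.0, 296.3]
tcp_rot: [-179.8, 0.3, 0.2]
ft_force: [-0.3, -0.3, -5.9]
finger_gap: 51.1
grip_force: 75.0
```

Request:
apply_moves:
  deltas:
    - [-0.15, -0.81, 0.08, 0, 0, -0.22, 0]
    - [-0.13, -0.81, 0.09, 0, 0, -0.22, 0]
    - [-0.12, -0.81, 0.08, 0, 0, -0.21, 0]
    - [-0.1, -0.82, 0.08, 0, 0, -0.22, 0]
    - [-0.1, -0.81, 0.09, 0, 0, -0.22, 0]
    - [-0.07, -0.82, 0.08, 0, 0, -0.22, 0]
    - [-0.06, -0.82, 0.08, 0, 0, -0.22, 0]
    - [-0.05, -0.82, 0.09, 0, 0, -0.21, 0]

```text
time: 20.62
tool_pos: [542.7, 96.7, 277.2]
tcp_rot: [-179.7, 0.3, 8.1]
ft_force: [0.0, 0.3, -5.4]
finger_gap: 51.0
grip_force: 75.0
```

Request:
apply_moves:
  deltas:
    - [-0.04, -0.82, 0.08, 0, 0, -0.22, 0]
    - [-0.01, -0.82, 0.08, 0, 0, -0.22, 0]
    - [-0.01, -0.82, 0.09, 0, 0, -0.22, 0]
    - [0.01, -0.83, 0.08, 0, 0, -0.21, 0]
    - [0, 0, 0, 0, 0, 0, 0]
    - [0, 0, 0, 0, 0, 0, 0]

```text
time: 21.38
tool_pos: [525.3, 192.3, 267.9]
tcp_rot: [-179.8, 0.3, 12.0]
ft_force: [0.1, -0.1, -5.4]
finger_gap: 51.2
grip_force: 75.1
```

```bash
python3 - <<'E'
from h import *
import pickle
s=sense();im=snapshot('wrist')[:,:,::-1];cv2.imwrite('pics/w6.png',im);pickle.dump(s,open('w6.pkl','wb'))
t=snapshot('top')[:,:,::-1];cv2.imwrite('pics/top6.png',t);d=snapshot('side')[:,:,::-1];cv2.imwrite('pics/side6.png',d)
A=cv2.resize(t[180:290,160:290],None,fx=4,fy=4,interpolation=cv2.INTER_CUBIC)
a=cv2.resize(im[80:330,145:465],(780,600),interpolation=cv2.INTER_CUBIC)
cv2.imwrite('pics/w6c.png',a)
print(s['tool_pos'],s['tcp_rot'],s['time'],s['finger_gap'])
E
```

```text
[525.2745914  192.31769811 267.88867851] [-179.75319013    0.27542448   12.04456486] 21.375 51.151833587990154
```

View pics/w6c.png

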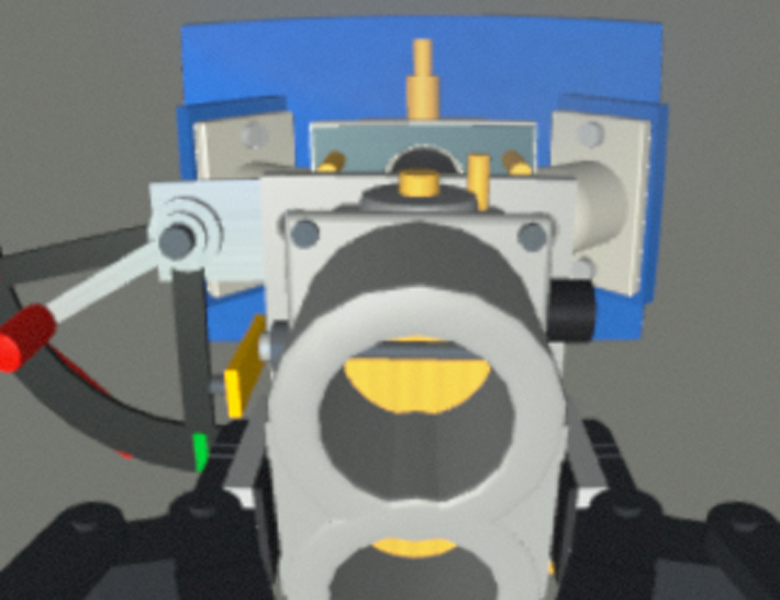

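w6 crop: the far edge of the manifold pad runs (310,122) to (537,122). The carburettor flange's far corners are at (262,175) and (576,178), and the horn's front ring is at x 267–567 with its top at y 287. The lever points at idle. Now I'll fit both poses.

```bash
python3 - <<'E'
from h import *
import pickle
s=pickle.load(open('w6.pkl','rb'));c=cam('wrist',s);top=cam('top')
O=lambda u,v:np.array([(u+.5)/2.4375-.5+145,(v+.5)/2.4-.5+80]);A=lambda u,v:np.array([(u+.5)/5-.5+145,(v+.5)/5-.5+180])
I=lambda q:((q-[145,80]+.5)*[2.4375,2.4]-.5).round(0)
def P(m,L): 
    a=np.radians(m[2]);C,S=np.cos(a),np.sin(a);return [[m[0]+C*p[0]-S*p[1],m[1]+S*p[0]+C*p[1],p[2]+(m[3] if len(m)>3 else 0)] for p in L]
L=[(45,45,100),(45,-45,100),(30,35,100),(30,-35,100),(30,35,130),(30,-35,130),(0,100,112)]
m=[527.5,189.7,12.04]
print('pred top-fit',[I(proj(c,p)[0]).tolist() for p in P(m,L)])
w=[(c,L[0],O(310,122)),(c,L[1],O(537,122)),(c,L[2],O(343,153)),(c,L[3],O(508,153)),(c,L[6],O(177,240))]
x,r=fit(w,m);print('wrist only',x,r.round(1).tolist())
S=[(30,35,130),(30,-35,130),(-30,35,130),(-30,-35,130)]
tt=[(top,p,A(*u)) for p,u in zip(S,[(385,158),(524,130),(408,279),(548,247)])]
x,r=fit(w+tt,m);print('both',x,r.round(1).tolist())
K=[(45,45,8),(45,-45,8),(46.5,0,105),(20.5,26,105),(20.5,-26,105)]
k0=[525,192,12,181]
print([I(proj(c,p)[0]).tolist() for p in P(k0,K)])
x,r=fit([(c,p,O(*u)) for p,u in zip(K[:3],[(262,175),(576,178),(417,287)])],k0);print('carb',x,r.round(1).tolist())
E
```

```text
pred top-fit [[311.0, 127.0], [540.0, 128.0], [337.0, 163.0], [513.0, 164.0], [329.0, 178.0], [524.0, 178.0], [178.0, 244.0]]
wrist only [530.49459412 190.38416065  12.63528174] [[-0.0, -0.6], [0.6, -1.3], [-2.7, 1.5], [2.0, 1.0], [0.2, -0.5]]
both [530.10540222 190.37381506  12.48475815] [[0.0, -0.3], [0.7, -0.8], [-2.7, 1.8], [2.0, 1.5], [0.1, -0.4], [-0.3, -0.5], [-0.3, -1.1], [-0.2, -1.3], [-0.2, -1.2]]
[[259.0, 174.0], [579.0, 175.0], [419.0, 282.0], [265.0, 425.0], [572.0, 425.0]]
carb [523.56306892 192.17247828  11.60650819 178.62388387] [[-0.7, 0.6], [-0.0, 0.5], [0.4, -0.6]]
```

```bash
python3 - <<'E'
from h import *
plan([[529.5,190.3,243,12.2]],0.0,smax=8)
E
```

```text
[[0.03,0.02,0.21,-0.01,0.01,-0.01,0],[0.03,0.01,0.21,-0.02,0.02,-0.02,0],[0.03,0.02,0.21,-0.01,0.01,-0.01,0],[0.02,0.02,0.21,-0.02,0.01,-0.02,0]]
4 end [529.4 190.2 242.9] [1.7998e+02 2.0000e-02 1.2220e+01]
```

Request:
apply_moves:
  deltas:
    - [0.03, 0.02, 0.21, -0.01, 0.01, -0.01, 0]
    - [0.03, 0.01, 0.21, -0.02, 0.02, -0.02, 0]
    - [0.03, 0.02, 0.21, -0.01, 0.01, -0.01, 0]
    - [0.02, 0.02, 0.21, -0.02, 0.01, -0.02, 0]
    - [0, 0, 0, 0, 0, 0, 0]
    - [0, 0, 0, 0, 0, 0, 0]
    - [0, 0, 0, 0, 0, 0, 0]

```text
time: 22.4
tool_pos: [529.6, 190.8, 243.2]
tcp_rot: [-180.0, -0.0, 12.2]
ft_force: [0.2, -0.8, -5.2]
finger_gap: 51.3
grip_force: 75.1
```

```bash
python3 - <<'E'
from h import *
import pickle
s=sense();im=snapshot('wrist')[:,:,::-1];cv2.imwrite('pics/w7.png',im);pickle.dump(s,open('w7.pkl','wb'))
print(s['tool_pos'],s['tcp_rot'],s['time'],s['ft_force'],s['finger_gap'])
cv2.imwrite('pics/top7.png',snapshot('top')[:,:,::-1]);d=snapshot('side')[:,:,::-1];cv2.imwrite('pics/side7.png',d)
c=cam('side');print(proj(c,[530,190,145]))
u,v=proj(c,[530,190,145])[0].astype(int)
S=cv2.resize(d[v-42:v+42,u-50:u+50],(400,336),interpolation=cv2.INTER_CUBIC)
W=cv2.resize(im[90:220,190:390],(800,520),interpolation=cv2.INTER_CUBIC)[60:310]
out=np.zeros((600,800,3),np.uint8);out[:250]=W;out[255:255+336,:400]=S
t=cv2.imread('pics/top7.png');c2=cam('top');u2,v2=proj(c2,[530,190,145])[0].astype(int);out[255:591,400:]=cv2.resize(t[v2-42:v2+42,u2-50:u2+50],(400,336),interpolation=cv2.INTER_CUBIC)
print('side origin',u-50,v-42,'top',u2-50,v2-42);cv2.imwrite('pics/mix7.png',out)
E
```

```text
[529.55103672 190.79988188 243.24603549] [-1.79997727e+02 -1.09187920e-02  1.22494967e+01] 22.4 [ 0.21684662 -0.75122442 -5.24476112] 51.32613289935984
[[292.32992233 224.95385515]]
side origin 242 182 top 186 176
```

View pics/mix7.png

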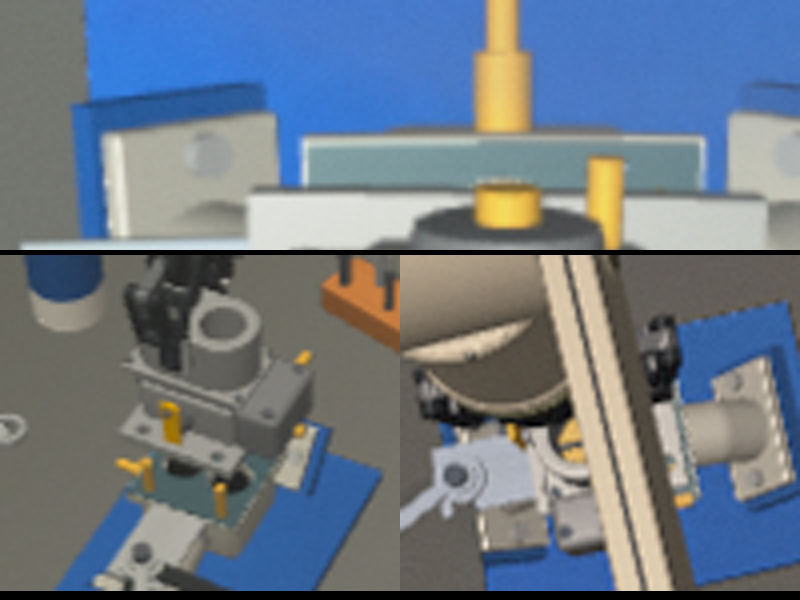

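The composite, all numbers in its own pixels:
- **Wrist strip:** pad far edge (303,138)–(703,138), flange far edge (248,188)–(767,196).
- **Side view:** the holes near (145,430) and (218,456) sit over the stud tips at (148,460) and (220,487). The gap is clear and the throttle arm is on the lever side.

I'll refine this with sub-pixel edges.

```bash
cat > q.py <<'E'
from h import *
import pickle,sys
def edge(g,cols,r0,r1,sgn):
    out=[]
    for u in cols:
        col=g[r0:r1,u].astype(float);d=np.gradient(cv2.GaussianBlur(col.reshape(-1,1),(1,3),0).ravel())*sgn
        i=int(np.argmax(d[1:-1]))+1;a,b,e=d[i-1:i+2];out.append((u,r0+i+.5*(a-e)/(a-2*b+e+1e-9)))
    out=np.array(out);p=np.polyfit(out[:,0],out[:,1],1);r=out[:,1]-np.polyval(p,out[:,0]);k=abs(r-np.median(r))<.7
    return np.polyfit(out[k,0],out[k,1],1),out[k],k.sum()
E
python3 - <<'E'
from q import *
s=pickle.load(open('w7.pkl','rb'));c=cam('wrist',s)
im=cv2.imread('pics/w7.png');h=cv2.cvtColor(im,cv2.COLOR_BGR2HSV)
for u in (270,280,290,340,350): print(u,[tuple(int(x) for x in im[v,u]) for v in range(132,162)])
E
```

```text
270 [(213, 121, 54), (215, 121, 57), (212, 120, 53), (212, 120, 52), (214, 122, 53), (204, 119, 60), (154, 120, 102), (167, 171, 167), (192, 200, 193), (189, 193, 175), (165, 163, 137), (161, 159, 131), (163, 159, 132), (162, 158, 130), (160, 157, 127), (162, 159, 131), (160, 156, 127), (163, 157, 128), (157, 153, 127), (123, 121, 106), (109, 111, 106), (169, 175, 172), (216, 221, 220), (220, 224, 222), (219, 225, 223), (219, 224, 221), (218, 223, 221), (218, 223, 221), (218, 223, 221), (217, 222, 220)]
280 [(206, 118, 55), (208, 120, 55), (209, 121, 59), (209, 121, 55), (211, 121, 58), (192, 117, 66), (143, 120, 105), (168, 176, 174), (192, 199, 190), (181, 183, 164), (162, 159, 131), (160, 158, 129), (159, 155, 127), (160, 155, 126), (159, 153, 126), (159, 154, 127), (159, 155, 127), (158, 155, 125), (153, 150, 124), (119, 117, 104), (109, 110, 105), (175, 181, 178), (214, 220, 218), (219, 223, 221), (218, 222, 221), (219, 223, 221), (217, 222, 220), (217, 221, 220), (218, 222, 221), (214, 220, 219)]
290 [(207, 123, 64), (208, 123, 63), (207, 121, 59), (204, 122, 64), (173, 118, 86
[... 729 characters left out ...]
100, 214, 243), (97, 210, 241), (98, 214, 243), (94, 213, 241), (98, 215, 243), (97, 214, 242), (96, 216, 242), (96, 216, 242), (95, 215, 242), (98, 212, 240), (90, 186, 220), (89, 153, 178)]
350 [(191, 118, 72), (193, 120, 76), (194, 123, 76), (192, 121, 76), (192, 120, 73), (181, 118, 81), (149, 129, 117), (176, 183, 181), (163, 165, 155), (149, 144, 125), (148, 142, 116), (145, 137, 113), (144, 137, 112), (142, 135, 110), (141, 136, 110), (144, 139, 111), (145, 139, 114), (141, 136, 110), (141, 135, 109), (141, 136, 110), (120, 116, 103), (111, 109, 105), (152, 155, 152), (198, 203, 200), (203, 208, 204), (204, 209, 205), (201, 205, 204), (203, 208, 205), (201, 207, 205), (203, 207, 205)]
```

```bash
python3 - <<'E'
from q import *
s=pickle.load(open('w7.pkl','rb'));c=cam('wrist',s);im=cv2.imread('pics/w7.png');g=im[...,1]
fl,_,n1=edge(g,[*range(256,290),*range(343,350),*range(355,378)],149,158,1)
gk,_,n2=edge(g,[*range(270,305),*range(345,362)],139,145,-1)
print('slopes deg',np.degrees(np.arctan([fl[0],gk[0]])),n1,n2)
# lateral edges
for name,rows,rng in (('pad',range(144,149),((260,272),(359,371))),('fl',range(157,160),((246,258),(374,388)))):
    for a,b in rng:
        print(name,(np.mean([im[v,a:b] for v in rows],axis=0).round(0)).astype(int).tolist())
m=[529.5,190.2,12.2]
E=[]
for u in (270,315,360):
    E.append((atz(c,(u,np.polyval(gk,u)),100),atz(c,(u,np.polyval(fl,u)),163.5)))
Rt=rot(s['tcp_rot']);
for a,b in E: print('gasket edge tool xy',(Rt.T@(a-s['tool_pos'])).round(2),'flange',(Rt.T@(b-s['tool_pos'])).round(2))
E
```

```text
slopes deg [ 0.91758643 -0.84602247] 63 52
pad [[209, 124, 69], [213, 121, 52], [212, 120, 52], [211, 120, 50], [212, 127, 68], [216, 170, 144], [211, 214, 202], [170, 168, 144], [162, 159, 131], [161, 158, 129], [161, 158, 129], [161, 157, 128]]
pad [[142, 135, 109], [142, 136, 109], [142, 135, 110], [141, 135, 109], [143, 136, 110], [153, 147, 123], [195, 179, 160], [200, 153, 124], [195, 122, 76], [195, 119, 69], [195, 119, 69], [191, 119, 72]]
fl [[119, 129, 128], [117, 127, 126], [115, 124, 124], [114, 123, 123], [119, 127, 126], [152, 159, 158], [195, 203, 200], [218, 223, 221], [220, 225, 223], [220, 225, 223], [220, 224, 223], [220, 225, 223]]
fl [[196, 201, 198], [196, 202, 198], [196, 203, 199], [196, 200, 198], [196, 201, 198], [195, 200, 197], [195, 200, 197], [179, 184, 182], [128, 133, 134], [119, 124, 124], [119, 125, 124], [120, 126, 125], [121, 128, 127], [123, 130, 129]]
gasket edge tool xy [ 42.41 -40.29 143.26] flange [ 44.19 -31.2   79.76]
gasket edge tool xy [ 42.68  -0.38 143.25] flange [43.49 -0.38 79.75]
gasket edge tool xy [ 43.65  39.5  143.25] flange [43.21 30.47 79.75]
```

```bash
python3 - <<'E'
from q import *
def blue(im):
    h=cv2.cvtColor(im,cv2.COLOR_BGR2HSV);return ((h[...,0]>100)&(h[...,0]<118)&(h[...,1]>150)&(h[...,2]>120))
def line(pts):
    pts=np.array(pts,float)
    for _ in range(4):
        p=np.polyfit(pts[:,0],pts[:,1],1);r=np.abs(pts[:,1]-np.polyval(p,pts[:,0]));pts=pts[r<max(1,2*np.median(r))]
    return p,len(pts)
im=cv2.imread('pics/top0.png');m=blue(im);t=cam('top')
# top far edge (+x): first blue row per column ; near edge: last
far=[(u,np.where(m[180:280,u])[0][0]+180) for u in range(200,280)];near=[(u,np.where(m[180:280,u])[0][-1]+180) for u in range(216,292)]
for e in(far,near):
    p,n=line(e);a,b=[atz(t,(u,np.polyval(p,u)),8) for u in(e[0][0],e[-1][0])];d=a-b;print('top yaw',np.degrees(np.arctan2(d[1],d[0]))-90,n,a.round(1),b.round(1))
for f in('w6','w7'):
    s=pickle.load(open(f+'.pkl','rb'));c=cam('wrist',s);im=cv2.imread(f'pics/{f}.png');m=blue(im)
    e=[(u,np.where(m[40:140,u])[0][0]+40) for u in range(225,410) if m[40:140,u].any()]
    w=np.array([atz(c,q,8)[:2] for q in e]);p,n=line(w[:,::-1]);print(f,'stand far edge yaw',-np.degrees(np.arctan(p[0])),n,'tool',s['tcp_rot'][2],'edge x at y=210',np.polyval(p,210))
E
```

```text
top yaw 12.304968805275081 76 [588.9 313.1   8. ] [636.2  96.3   8. ]
top yaw 12.395803286494186 76 [420.1 264.2   8. ] [464.3  63.    8. ]
w6 stand far edge yaw 12.466705082908978 185 tool 12.04456486000856 edge x at y=210 615.1051438495916
w7 stand far edge yaw 12.375027961810286 185 tool 12.249496705973034 edge x at y=210 615.0763221558494
```

```bash
python3 - <<'E'
from q import *
for f,zt,r0,r1 in(('w6',188,147,158),('w7',164,149,158)):
    s=pickle.load(open(f+'.pkl','rb'));c=cam('wrist',s);im=cv2.imread(f'pics/{f}.png');g=im[...,1];Rt=rot(s['tcp_rot']);T=lambda q:(Rt.T@(atz(c,q,zt)-s['tool_pos']))[:2]
    _,o,n=edge(g,[*range(258,292),*range(346,372)],r0,r1,1)
    w=np.array([T(q) for q in o]);p=np.polyfit(w[:,1],w[:,0],1);print(f,'flange far edge: rel yaw',np.degrees(np.arctan(p[0])),'x',p[1],n, 'resid',np.std(w[:,0]-np.polyval(p,w[:,1])))
    # left/right flange sides: transpose
    for nm,lo,hi,sg in(('L',246,258,1),('R',375,389,-1)):
        _,o,n=edge(g.T,range(157,186),lo,hi,sg)
        w=np.array([T((b,a)) for a,b in o]);p=np.polyfit(w[:,0],w[:,1],1);print(nm,'rel yaw',-np.degrees(np.arctan(p[0])),'y at x=40',np.polyval(p,40),n,np.std(w[:,1]-np.polyval(p,w[:,0])))
s=sense();print(s['tool_pos'],s['tcp_rot'])
E
```

```text
w6 flange far edge: rel yaw -0.8162843188080038 x 43.74798331437932 42 resid 0.05682337887226189
L rel yaw -10.277550886767095 y at x=40 -44.51827701319634 8 0.17461363601463584
R rel yaw -0.7769799900805732 y at x=40 49.087984635704565 10 0.14084915879220675
w7 flange far edge: rel yaw -0.806468718266737 x 43.834050885048455 60 resid 0.0636677185218804
L rel yaw -8.705264393158153 y at x=40 -44.372237776173954 10 0.24455413464194975
R rel yaw 16.095492410075003 y at x=40 45.68179622280577 11 0.2954668191545733
[529.46570241 190.78967506 243.11339909] [-1.79998323e+02  1.47553700e-03  1.22524675e+01]
```

The manifold yaw is about 12.4° and the carburettor is about 0.9° short of it. It is centred within about 0.5 mm, with its underside about 26 mm above the stud tips. Next move: turn +1°, lower 11 mm.

Request:
apply_moves:
  deltas:
    - [0, 0, 0.04, 0, 0, -0.1, 0]
    - [-0.01, 0.01, 0.08, 0, 0, -0.12, 0]
    - [0, 0, 0.1, 0, 0, 0, 0]
    - [0, 0, 0.1, 0, 0, 0, 0]
    - [0, 0, 0.05, 0, 0, 0, 0]
    - [0, 0, 0, 0, 0, 0, 0]
    - [0, 0, 0, 0, 0, 0, 0]
    - [0, 0, 0, 0, 0, 0, 0]

```text
time: 23.55
tool_pos: [529.2, 190.4, 231.9]
tcp_rot: [180.0, 0.0, 13.3]
ft_force: [-0.0, 0.5, -5.5]
finger_gap: 50.8
grip_force: 75.2
```

```bash
python3 - <<'E'
from q import *
s=sense();im=snapshot('wrist')[:,:,::-1];cv2.imwrite('pics/w8.png',im);c=cam('wrist',s);g=np.ascontiguousarray(im[...,1])
t=snapshot('side')[:,:,::-1];cv2.imwrite('pics/side8.png',t)
print(s['tool_pos'],s['tcp_rot'],s['time'],s['ft_force'],s['finger_gap'])
zt=s['tool_pos'][2]-87.2+8;Rt=rot(s['tcp_rot']);T=lambda q,z:(Rt.T@(atz(c,q,z)-s['tool_pos']))[:2]
_,o,n=edge(g,[*range(258,292),*range(346,372)],149,158,1);w=np.array([T(q,zt) for q in o]);p=np.polyfit(w[:,1],w[:,0],1);print('flange yaw',s['tcp_rot'][2]+np.degrees(np.arctan(p[0])),p[1],n)
fr=np.polyfit(o[:,0],o[:,1],1);print('flange row',np.polyval(fr,[270,315,360]))
# lateral edges
def lat(row,a,b,sg):
    d=np.gradient(g[row-1:row+2,a:b].mean(0).astype(float))*sg;i=int(d[1:-1].argmax())+1;e=d[i-1:i+2];return a+i+.5*(e[0]-e[2])/(e[0]-2*e[1]+e[2])
for nm,r,z,L,Rr in(('fl',158,zt,(244,260),(374,390)),('pad',146,100,(258,272),(358,374))):
    l,q=lat(r,*L,1),lat(r,*Rr,-1);a,b=T((l,r),z),T((q,r),z);print(nm,l,q,a,b,'mid y',(a[1]+b[1])/2,'w',b[1]-a[1])
# lever re-check from side: red knob vs expected
cs=cam('side');pv=np.array([506.6,288]);h=cv2.cvtColor(np.ascontiguousarray(t),cv2.COLOR_BGR2HSV)
A=np.radians(129.1);k=np.array([*(pv+82*np.array([np.cos(A),np.sin(A)])),127]);u=proj(cs,k)[0]
m=(((h[...,0]<6)|(h[...,0]>174))&(h[...,1]>150)).astype(np.uint8);n,_,st,ce=cv2.connectedComponentsWithStats(m);print('knob exp',u,[(ce[i].round(1).tolist(),int(st[i,4])) for i in range(1,n) if np.hypot(*(ce[i]-u))<25])
E
```

```text
[529.22801212 190.37558076 231.89884988] [1.79998749e+02 1.05491112e-02 1.32574737e+01] 23.55 [-0.01685834  0.50006811 -5.52188997] 50.79306447629663
flange yaw 12.439121175703816 43.85315534664934 60
flange row [153.04788722 153.70970935 154.37153149]
fl 251.23684210526315 381.57894736842104 [ 41.03904404 -44.3816042 ] [41.12547365 45.66897323] mid y 0.64368451314634 w 90.05057743039396
pad 262.7116402116402 368.67058823529413 [ 40.46984919 -45.03156788] [40.54410534 45.52381204] mid y 0.246122080936356 w 90.55537991672645
knob exp [275.65429426 276.85629027] [([275.5, 275.7], 71), ([264.4, 288.3], 21)]
```

```bash
python3 -c "
from bench import *
print(hand_in())"
```

```text
the job is handed in; nothing more can be done
None
```

I handed the job in at about 23.6 s with the lever on its idle mark. The carburettor is held level above the studs, lined up to about 0.5 mm by wrist-camera measurement, with its flange about 15 mm above the tips and the throttle arm on the lever's side; I don't have the verdict.

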